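# Start the flange nut on the slicer's stud

### The job

Put the loose flange nut back on the upright stud of the vegetable slicer: set it level on the thread, back it off gently (anticlockwise from above) until you feel the thread drop in, then screw it down clockwise until its flange sits fully home on the blade disc, without tightening it further, and let go. Never force it, and leave the pepper, the jar and the sauce bottle where they stand.

Things in the scene. Friction and masses are not known exactly. Their poses are not given: they have to be found in the camera images.
- nut: Loose steel flange nut, 0.15-0.3 kg, upright on the bench, flange down. Origin: centre of its underside, z up its axis. Round flange 56 mm wide, 6 mm high; above it a hexagon 26 mm high, 44 mm across flats (flats face own x and every 60 deg from it). Bore 30 mm, narrowed to 22.4 mm by three inner thread lugs, 3-8 mm above the underside, each 20 deg wide, 120 deg apart, the first on own x.
- slicer: Vegetable slicer fixed to the bench: aluminium base 160 x 150 mm, flat round steel blade disc 136 mm wide with its top face 50 mm above the bench; on its own +x side a grey motor housing 70 mm high, beginning 80 mm from the stud; on its -x side a low black lip. Origin: on the bench under the axis of the fixed upright stud in the middle of the disc, z up.
- seat (a point): Centre of the blade disc's top face, on the stud's axis, 50 mm above the bench: the centre of the nut's underside ends here. With the thread dropped in at a gate the nut's underside is 3-5 mm above this and it can turn no further anticlockwise; turned clockwise it winds down 26 mm per turn, is home (0 mm) after 45-65 deg and goes tight at 65-85 deg.
- crest (a point): Point on the stud's axis 16 mm above the disc, level with the flat crests of its coarse three-start right-hand thread, 28 mm wide. The crests are parted by three gates 34 deg wide, 120 deg apart, at an angle that differs every time and does not follow from any pose. With its lugs on the crests the nut's underside is 13 mm above the disc; within 120 deg anticlockwise they meet the gates.
- stud_top (a point): Centre of the stud's top, 34 mm above the disc. The top 8 mm tapers from 20 to 12 mm wide; below is a smooth 20 mm core, then the thread. Each crest ends on its clockwise side in a blunt stop 3 mm higher: a nut lying on the crests cannot be started clockwise, and lugs held at crest level run into the next stop after crossing a gate. In a gate a light downward press is enough.
- sauce: Yellow squeeze bottle, 54 mm in diameter, 170 mm high, loose on the bench; origin under its centre. Leave alone.
- jar: Glass jar, 70 mm in diameter, 90 mm high, loose on the bench; origin under its centre. Leave alone.
- pepper: Red bell pepper, 80 mm across, 92 mm high, loose on a wooden cutting board (160 x 220 x 18 mm, fixed, with an onion on it); origin under its centre. Leave alone.

How it is judged (in metres and radians):
On the way, in this order (a step that is already met when the one before it is completed fails the run):
1. the nut is held over the stud, its underside 14 to 60 mm above the disc and within 6 mm of the stud's axis (horizontal distance between nut and seat below 0.006 m and z of nut in the frame of seat between 0.014 and 0.06 m).
2. the thread has dropped in: the nut's underside is less than 7 mm above the disc (horizontal distance between nut and seat below 0.004 m and z of nut in the frame of seat below 0.007 m), for 0.1 s.
At the end, for the whole second after the job is handed in: The nut is at rest on the stud, screwed home: its underside within 1.8 mm of the blade disc, its centre within 3 mm of the stud's axis, upright within 0.06 rad (z of nut in the frame of seat between -0.002 and 0.0018 m and horizontal distance between nut and seat below 0.003 m and angle between nut's own z axis and vertical below 0.06 rad and linear speed of nut below 0.01 m/s); the robot touches nothing.
It fails at once if the nut is pressed or wrenched against the slicer or its stud with more than 60 N (contact force between nut and slicer above 60 N).
It fails at once if the sauce bottle, jar or pepper is moved more than 30 mm (distance of any of sauce, jar, pepper from where it was at the start of the episode above 0.03 m).
It also fails if it takes over 58 s, if anything falls off the work surface, if the arm or the gripper's body presses on something with over 40 N, if the wrist force passes 120 N, or if a joint passes its speed limit or range.

### The arm

A 6-joint arm with a two-finger parallel gripper is mounted at the origin on the work surface. World frame = base frame: x ahead of the robot, y to its left, z up, the work surface at z = 0. Lengths are in mm, angles in rad, forces in N, time in s.
With the tool pointing down it reaches from about 375 to 900 mm from the base axis. Payload 3.1 kg.
Tool frame: the origin (TCP) lies on the centre line of the jaws, within the pads' length; the fingertips stand 11 mm ahead of it and the grasp point (between the pads) lies 8 mm behind it; z points along the fingers, y is the line along which they close (so a half turn about z gives the same grasp; the last joint's range is limited). The gripper opens to 87 mm and grips with 3 to 60 N. Pads are 19 mm wide; open, the fingers measure 117 mm over their backs; the gripper's body (75 mm by 190 mm) begins 51 mm behind the grasp point.
Start: joints at [1.024, 0.527, 1.433, -0, 1.181, -0.178], TCP at [224.686, 583.192, 233.548] pointing down, gripper open.
Joint ranges: [-3.08, 3.08], [-0.75, 2.2], [0.22, 2.44], [-1.43, 4.57], [0, 2.65], [-2.85, 2.85]. Speed limits (rad/s): [2.79, 2.79, 3.14, 3.14, 3.14, 3.14].

### API

Orientations are given as a rotation vector (axis times angle).
In Python, from station import state, viewer, ctrl gives the robot as it stands. The module is installed in compiled form; this text tells all that it offers.
- The arm moves only by the tool arm_command, never from a script. Its argument "deltas" is text: rows parted by semicolons, each of 5 numbers parted by spaces: the shift along the tool's x, y, z in m, then the turn about the tool's z in rad, then the finger opening in m, from 0 to 0.087. In form: tx ty tz spin grip; .... A call has 1 to 12 rows; each row is the pose to reach, as a shift and turn from the pose commanded when the call began, along the tool's axes at that moment; what a row does not reach only later rows make up. A row lasts 1/10 s, in which the tool goes at most 50 mm and 8.59 degrees, less where a joint would pass 70% of its speed; a pose out of reach is approached as far as the arm can. A call with a gripper value outside its range is refused whole. The fingers move at their own pace and stop on an object; "squeeze" is the grip in N (left out, the last holds). Time passes only in rows, so rows that repeat a pose let the fingers close. It gives the time, the measured TCP pose, the force, the opening and the grip force at its end, in the units of the state.
- state(): the state, without advancing time (a new reading comes with each control period).
- viewer.get_image(name): name is "side" or "top" or "wrist"; returns the picture (420x560x3 uint8, red, green, blue); there is no depth.
- viewer.get_calibration(name): a dict with "intrinsics" (3x3 intrinsics, pixels), "world_from_camera" (4x4, takes a point from camera to world coordinates). Camera axes: x right, y up, looking along -z (the intrinsics and any distortion apply to the point x, -y, -z); pixel columns grow to the right and rows downward; lengths in mm; the calibration is good to about 2 mm. A picture is of the moment at which its call begins: read the wrist's pose just before it. get_calibration takes no time and is no camera call; for the wrist camera it gives the pose at the moment of the call.
- ctrl.finish_job(): hands the job in; it is judged then, once.
The state is a dict: "time": time; "joints": joint angles; "qvel": joint speeds; "joint_efforts": joint torques, N m; "tool_pos": TCP position; "tcp_rot": TCP orientation; "ft_force": force on the tool from outside, world axes, zero at the start; "moment": the same for the moment, N m; "opening": opening from 0.0 (shut) to 1.0 (fully open); "grip_force": force on a finger pad.
Only numpy, scipy, OpenCV 4.12 (cv2) and the standard library are available. Lean on these libraries where they do the work, as an engineer would, in place of code of your own. Each camera call takes 0.05 s, during which the arm holds its last target. There are 200 camera calls.

## Working session

There is one attempt and no reset: what is moved stays moved. The work goes in short steps, Python scripts to look and compute and a tool call to move; the robot and the scene stay as the last step left them, time stands still between calls to the robot, and variables do not carry over. Pictures are saved under pics/ and viewed, at most 10 in all, crops included, and the job is handed in when it is done.

Besides the shell and the picture viewer there is one more tool, called after "Request:" as name(argument=value, ...), one argument or row to a line, values as JSON. arm_command: Moves the arm, as the interface text tells. Its arguments: {"type":"object","properties":{"deltas":{"type":"string"},"squeeze":{"type":"number"}},"required":["deltas"]}

```bash
mkdir -p pics; cat > h.py <<'E'
import numpy as np, cv2
from station import state, viewer, ctrl
from scipy.spatial.transform import Rotation as R
def grab(n,f):
    c=viewer.get_calibration(n); im=viewer.get_image(n); cv2.imwrite(f'pics/{f}.png',im[:,:,::-1]); return im,c
def ray(c,u,v):
    K=c['intrinsics'];T=c['world_from_camera']
    d=np.linalg.inv(K)@np.array([u,v,1.]); d=np.array([d[0],-d[1],-d[2]])
    return T[:3,3],T[:3,:3]@d
def plane(c,u,v,z):
    o,d=ray(c,u,v); return o+d*(z-o[2])/d[2]
def proj(c,p):
    T=c['world_from_camera'];q=T[:3,:3].T@(np.array(p,float)-T[:3,3]);k=c['intrinsics']@np.array([q[0],-q[1],-q[2]]);return k[:2]/k[2]
E
python3 - <<'E'
from h import *
a,c=grab('top','top0'); print(c)
b,c=grab('side','side0'); print(c)
w,c=grab('wrist','w0'); print(c)
s=state(); print(s)
E
```

```text
{'intrinsics': array([[515.06015116,   0.        , 279.0024989 ],
       [  0.        , 515.06015116, 198.87136724],
       [  0.        ,   0.        ,   1.        ]]), 'world_from_camera': array([[-1.53556509e-02,  9.97532733e-01, -6.85029281e-02,
         4.91825002e+02],
       [-9.99881066e-01, -1.54178248e-02, -3.78965767e-04,
        -2.07004889e+01],
       [-1.43419690e-03,  6.84889616e-02,  9.97650843e-01,
         1.31298855e+03],
       [ 0.00000000e+00,  0.00000000e+00,  0.00000000e+00,
         1.00000000e+00]])}
{'intrinsics': array([[455.79571911,   0.        , 270.37193053],
       [  0.        , 455.79571911, 211.94137766],
       [  0.        ,   0.        ,   1.        ]]), 'world_from_camera': array([[ 9.72280818e-01,  1.84998414e-01, -1.42988101e-01,
         4.14335381e+02],
       [-2.33732928e-01,  7.52688643e-01, -6.15490637e-01,
        -6.90542912e+02],
       [-6.23927243e-03,  6.31850768e-01,  7.75064951e-01,
         8.92541167e+02],
       [ 0.00000000e+00,  0.00000000e+00,  0.00000000e+00,
         1.00000000e+00]])}
{'intrinsics': array([[331.9160664
[... 480 characters left out ...]
1.00000000e+00]])}
{'time': 0.15, 'joints': array([ 1.02445469e+00,  5.28287444e-01,  1.43359156e+00, -1.44198485e-05,
        1.18140269e+00, -1.78476462e-01]), 'qvel': array([ 0.00176689, -0.00210525, -0.00336799, -0.0002845 , -0.00057742,
        0.00021225]), 'joint_efforts': array([ 6.91353125e-04, -4.40432346e+01, -1.76843083e+01,  6.33669645e-02,
        5.52503520e-02, -1.10731660e-04]), 'tool_pos': array([224.44384835, 582.73347114, 232.78024629]), 'tcp_rot': array([-5.74472699e-01, -3.08802454e+00,  2.48777071e-03]), 'ft_force': array([-0.58518884, -0.3630916 , -0.46458027]), 'moment': array([-0.02753933, -0.01799064,  0.00182779]), 'grip_force': 0.0, 'opening': 1.0015919828736983}
```

View pics/top0.png

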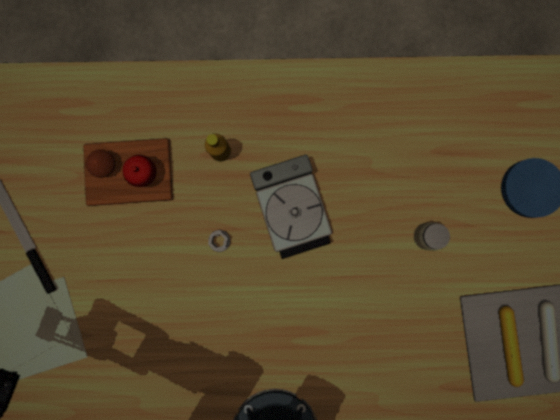

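View pics/side0.png

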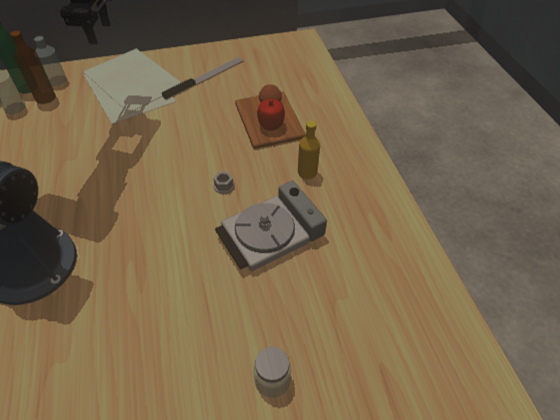

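The top view shows the nut at about (219,241), the stud at (295,212), the sauce bottle at (217,147) and the jar at (433,236). The side view agrees.

```bash
python3 - <<'E'
from h import *
c=viewer.get_calibration('top');cs=viewer.get_calibration('side')
n=plane(c,219,241,32);print('nut',n,'side',plane(cs,224,178,32))
st=plane(c,295,212,84);print('stud',st,'side',plane(cs,265,218,84),'disc',plane(c,294.5,212,50))
print('sauce',plane(c,212,139,170),'house',plane(c,283,172,70),'lip',plane(c,305,246,20))
s=state();M=R.from_rotvec(s['tcp_rot']).as_matrix();print(M)
w=viewer.get_calibration('wrist')['world_from_camera'];print('cam in tool',M.T@(w[:3,3]-s['tool_pos']), M.T@w[:3,:3])
print('target shift in tool', M.T@(n-s['tool_pos']))
E
```

```text
nut [477.39434922 130.14733706  32.        ] side [482.77126806 132.07071467  32.        ]
stud [544.20840915 -57.93977894  84.        ] side [547.54909179 -62.77487903  84.        ] disc [545.67650995 -57.74345752  50.        ]
sauce [707.20197049 127.91419348 170.        ] house [642.40367084 -30.93573628  70.        ] lip [461.49921787 -83.39169877  20.        ]
[[-9.33099056e-01  3.59618411e-01 -8.66168526e-04]
 [ 3.59619339e-01  9.33097973e-01 -1.45010107e-03]
 [ 2.86737053e-04 -1.66457889e-03 -9.99998573e-01]]
cam in tool [  65.44515532   -0.37956196 -151.7759591 ] [[-1.05155718e-03  9.70320438e-01  2.41820473e-01]
 [ 9.99999043e-01  1.23782332e-03 -6.18347565e-04]
 [-8.99326301e-04  2.41819591e-01 -9.70320811e-01]]
target shift in tool [-398.84417126 -331.00733289  201.21715775]
```

Request:
arm_command(
  deltas="-0.4 -0.331 0.04 1.5 0.087;-0.4 -0.331 0.04 1.5 0.087;-0.4 -0.331 0.04 1.5 0.087;-0.4 -0.331 0.04 1.5 0.087;-0.4 -0.331 0.04 1.5 0.087;-0.4 -0.331 0.04 1.5 0.087;-0.4 -0.331 0.04 1.5 0.087;-0.4 -0.331 0.04 1.5 0.087;-0.4 -0.331 0.04 1.5 0.087;-0.4 -0.331 0.04 1.5 0.087;-0.4 -0.331 0.04 1.5 0.087;-0.4 -0.331 0.04 1.5 0.087",
)

```text
time: 1.35
tool_pos: [480.8, 127.8, 193.2]
tcp_rot: [2.529, 1.862, 0.001]
ft_force: [-0.1, -0.7, 0.2]
opening: 0.998
grip_force: 0.0
```

```bash
python3 - <<'E'
from h import *
im,c=grab('wrist','w1'); s=state(); print(s['tool_pos'],s['joints'],s['ft_force'],R.from_rotvec(s['tcp_rot']).as_matrix())
print(proj(c,[480,131,32]),proj(c,[545,-58,84]))
E
```

```text
[479.35791778 129.29997012 193.21672299] [3.78346302e-02 4.14890172e-01 1.79264225e+00 3.18441912e-04
 9.34782477e-01 3.37863496e-01] [-0.6033018   0.26806856 -0.28189276] [[ 2.95728569e-01  9.55271730e-01 -7.31393482e-04]
 [ 9.55272010e-01 -2.95728481e-01  2.28675175e-04]
 [ 2.15304673e-06 -7.66305504e-04 -9.99999706e-01]]
[278.51418774 194.41767007] [406.3934315  376.12146613]
```

View pics/w1.png

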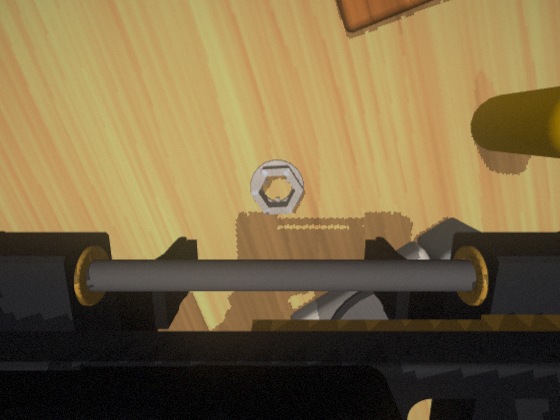

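The wrist view shows the nut at about (277,187), well inside the frame. I'll segment it and fit the hexagon's angle.

```bash
python3 - <<'E'
from h import *
c=viewer.get_calibration('wrist'); im=cv2.imread('pics/w1.png')[:,:,::-1]
# rectify the z=32 plane, 0.25 mm/px, 120mm square, axes: col=world x, row=world y
n0=np.array([480,131]); S=4;N=480
src=[];dst=[]
for dx,dy in [(-60,-60),(60,-60),(60,60),(-60,60)]:
    src.append(proj(c,[n0[0]+dx,n0[1]+dy,32]));dst.append([(dx+60)*S,(dy+60)*S])
H=cv2.getPerspectiveTransform(np.float32(src),np.float32(dst))
r=cv2.warpPerspective(im,H,(N,N)); cv2.imwrite('pics/n1.png',r[:,:,::-1])
sat=cv2.cvtColor(r,cv2.COLOR_RGB2HSV)[:,:,1]
m=(sat<60).astype(np.uint8); m=cv2.morphologyEx(m,cv2.MORPH_OPEN,np.ones((5,5)))
for k in cv2.findContours(m,cv2.RETR_EXTERNAL,cv2.CHAIN_APPROX_NONE)[0]:
    if cv2.contourArea(k)>3000: (x,y),rad=cv2.minEnclosingCircle(k); print(x/S-60+n0[0],y/S-60+n0[1],rad/S,cv2.contourArea(k)/16)
E
```

```text
478.2055854797363 138.9709014892578 27.20899772644043 2050.125
```

View pics/n1.png

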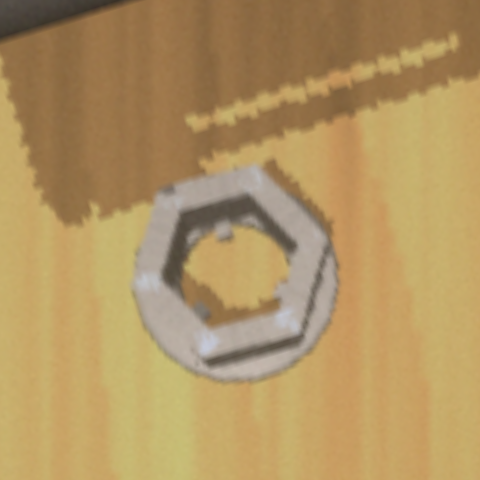

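The rectified view shows the hexagon's corners at a world angle of about 47° mod 60, with its centre near (479.0, 136.8). Opposite corners measure 50 mm (50.8 expected). I'll spin +0.45, descend and grip.

Request:
arm_command(
  deltas="0.007 -0.0026 0.04 0.15 0.087;0.007 -0.0026 0.08 0.3 0.087;0.007 -0.0026 0.11 0.45 0.087;0.007 -0.0026 0.14 0.45 0.087;0.007 -0.0026 0.16 0.45 0.087;0.007 -0.0026 0.172 0.45 0.07;0.007 -0.0026 0.172 0.45 0.055;0.007 -0.0026 0.172 0.45 0.04;0.007 -0.0026 0.172 0.45 0.04;0.007 -0.0026 0.172 0.45 0.04;0.007 -0.0026 0.172 0.45 0.04;0.007 -0.0026 0.172 0.45 0.04",
  squeeze=8,
)

```text
time: 2.6
tool_pos: [479.5, 137.9, 22.3]
tcp_rot: [2.878, 1.257, 0.004]
ft_force: [0.2, -0.3, 3.6]
opening: 0.504
grip_force: 8.0
```

Request:
arm_command(
  deltas="0 0 0 0 0.065;0 0 0 0 0.065;0 0 0 0.15 0.065;0 0 0 0.3 0.065;0 0 0 0.45 0.065;0 0 0 0.6 0.065;0 0 0 0.75 0.065;0 0 0 0.9 0.065;0 0 0 1.047 0.05;0 0 0 1.047 0.04;0 0 0 1.047 0.04;0 0 0 1.047 0.04",
  squeeze=8,
)

```text
time: 3.8
tool_pos: [478.2, 137.9, 21.4]
tcp_rot: [3.122, -0.346, -0.001]
ft_force: [-0.4, -0.6, -0.0]
opening: 0.506
grip_force: 8.0
```

```bash
python3 - <<'E'
from h import *
s=state(); print(s['tool_pos'],s['opening']*87,s['ft_force'],s['joints'],s['grip_force'])
grab('wrist','w2')
E
```

```text
[478.24806958 137.87654847  21.42716772] 44.035902322675554 [-0.44227548 -0.60754101 -0.03840244] [ 5.58387376e-02  7.28576473e-01  1.89736874e+00 -2.01134427e-04
  5.16259583e-01  1.84785422e+00] 8.000010379801097
```

View pics/w2.png

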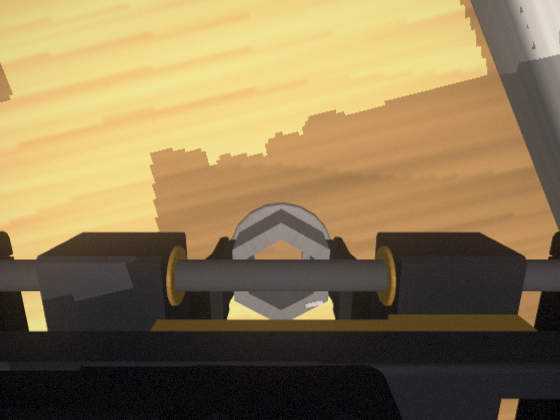

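The nut is gripped across its flats and laterally centred: the flange spans columns 232–330, front corner about (280,209), back corner about (285,320). Next I'll lift and go to the stud, stopping about 40 mm short of it to look.

Request:
arm_command(
  deltas="0 0 0 0 0.04;0 0 -0.04 0 0.04;0 0 -0.09 0 0.04;0.02 0.02 -0.13 0 0.04;0.04 0.06 -0.16 0 0.04;0.06 0.1 -0.17 0 0.04;0.069 0.14 -0.17 0 0.04;0.069 0.177 -0.17 0 0.04;0.069 0.177 -0.17 0 0.04;0.069 0.177 -0.17 0 0.04",
  squeeze=25,
)

```text
time: 4.85
tool_pos: [505.9, -50.4, 191.2]
tcp_rot: [-3.121, 0.353, 0.002]
ft_force: [0.0, -0.5, -2.1]
opening: 0.506
grip_force: 25.0
```

```bash
python3 - <<'E'
from h import *
im,c=grab('wrist','w3'); s=state(); print(s['tool_pos'],s['opening']*87,s['ft_force'],s['joints']); print(proj(c,[545,-58,84]))
T=c['world_from_camera'];M=R.from_rotvec(s['tcp_rot']).as_matrix();print(M)
# nut centre in tool frame from w2/w3 pixels, nut underside at TCP+21.4 => top face z = TCP z +10.6
for u,v in [(280,209),(285,320)]:
    p=plane(c,u,v,s['tool_pos'][2]+10.6); print(M.T@(p-s['tool_pos']))
E
```

```text
[506.01949866 -49.47496044 191.22650791] 43.7728089268246 [-0.21618472  0.91919522 -1.46113151] [-3.17889697e-01  4.32522267e-01  1.76586997e+00  6.98675550e-04
  9.44543683e-01  1.47607332e+00]
[278.94593727 161.65777762]
[[ 9.75109990e-01 -2.21718966e-01 -1.09891303e-03]
 [-2.21717973e-01 -9.75110365e-01  9.57542368e-04]
 [-1.28386679e-03 -6.90060360e-04 -9.99998938e-01]]
[ 31.23333175   0.8660716  -10.64070838]
[-23.43269957   3.07573102 -10.57204921]
```

View pics/w3.png

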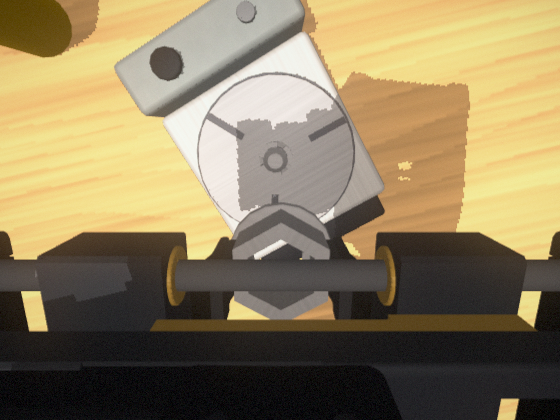

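The wrist view shows the stud at about (275,159) inside the disc circle, with the held nut's front hex corner near (280,209). I'll zoom in and fit the disc.

```bash
python3 - <<'E'
from h import *
c=viewer.get_calibration('wrist'); im=cv2.imread('pics/w3.png')
cv2.imwrite('pics/w3c.png',cv2.resize(im[130:330,200:360],None,fx=3,fy=3,interpolation=cv2.INTER_CUBIC))
n0=np.array([545,-58]);S=4;W=80;N=2*W*S
src=[proj(c,[n0[0]+a,n0[1]+b,50]) for a,b in [(-W,-W),(W,-W),(W,W),(-W,W)]]
H=cv2.getPerspectiveTransform(np.float32(src),np.float32([[0,0],[N,0],[N,N],[0,N]]))
g=cv2.cvtColor(cv2.warpPerspective(im,H,(N,N)),cv2.COLOR_BGR2GRAY)
h=cv2.HoughCircles(cv2.medianBlur(g,5),cv2.HOUGH_GRADIENT,1,20,param1=60,param2=15,minRadius=66*S,maxRadius=70*S)
for x,y,r in h[0][:3]: print('disc',n0+[x/S-W,y/S-W],r/S)
print('stud top',plane(c,275,159.5,84))
E
```

```text
disc [547.125 -54.375] 69.025
disc [543.125 -51.125] 69.575
disc [550.875 -58.375] 66.55
stud top [547.39821619 -54.45955178  84.        ]
```

View pics/w3c.png

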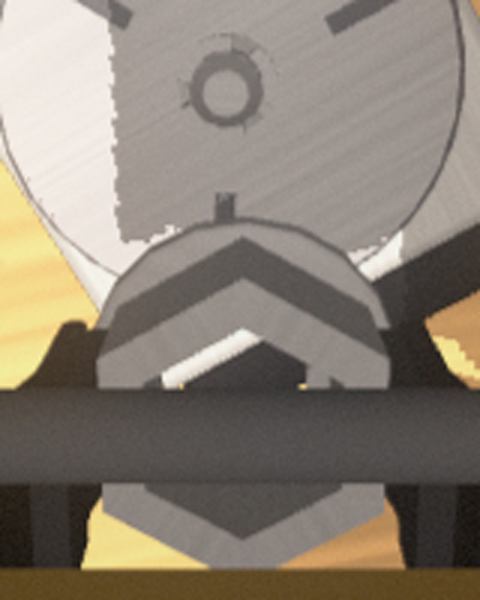

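```bash
python3 - <<'E'
from h import *
c=viewer.get_calibration('wrist'); s=state();M=R.from_rotvec(s['tcp_rot']).as_matrix();t=s['tool_pos']
for n,u,v,dz in [('front',280.7,223.3,10.6),('back',281,321,10.6),('inF',281,240,10.6),('inB',281,309.3,10.6),('flangeF',281,203,-15.4),('sideL',233,250,10.6),('sideR',329.5,250,10.6)]:
    print(n,(M.T@(plane(c,u,v,t[2]+dz)-t)).round(1))
for v in ((275,160),(275,159.3)): print('stud',(M.T@(plane(c,*v,84)-t)).round(1))
print('disc',(M.T@(np.array([547.1,-54.4,50])-t)).round(1))
E
```

```text
front [ 24.6   0.3 -10.6]
back [-24.1   0.3 -10.6]
inF [ 16.8   0.4 -10.6]
inB [-17.8   0.3 -10.6]
flangeF [27.9  0.4 15.4]
sideL [ 12.1 -21.3 -10.6]
sideR [ 12.   22.3 -10.6]
stud [ 41.2  -4.2 107.2]
stud [ 41.7  -4.2 107.2]
disc [ 41.3  -4.2 141.2]
```

Request:
arm_command(
  deltas="0 -0.0045 0.04 0 0.04;0 -0.0045 0.07 0 0.04;0 -0.0045 0.078 0 0.04;0 -0.0045 0.078 0 0.04;0 -0.0045 0.078 0 0.04",
)

```text
time: 5.4
tool_pos: [508.5, -45.1, 114.3]
tcp_rot: [3.122, -0.348, 0.002]
ft_force: [-0.2, -0.7, -1.0]
opening: 0.505
grip_force: 25.0
```

```bash
python3 - <<'E'
from h import *
im,c=grab('wrist','w4'); s=state();M=R.from_rotvec(s['tcp_rot']).as_matrix();t=s['tool_pos'];print(t,s['ft_force'])
p0=proj(c,t+M@np.array([41.4,0,t[2]-84]));print(p0)
x,y=(p0-[60,50]).astype(int);print(x,y)
cv2.imwrite('pics/w4c.png',cv2.resize(im[y:y+100,x:x+120,::-1],None,fx=5,fy=5,interpolation=cv2.INTER_CUBIC))
E
```

```text
[508.77321787 -45.33912477 114.75412372] [-0.07319951  0.62958367 -1.82220528]
[280.70724406 172.31466318]
220 122
```

View pics/w4c.png

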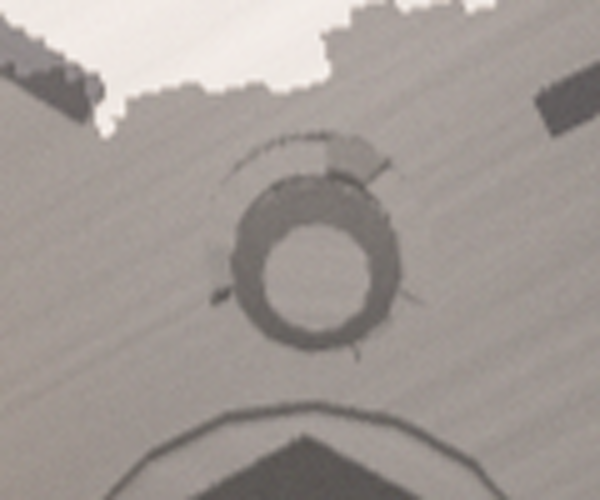

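The stud-top circle centres on pixel (283.0,176.8) in the full frame. The pose readings look noisy, so I'll compute the shift relative to the held nut, in the fixed camera–tool geometry.

```bash
python3 - <<'E'
from h import *
K=viewer.get_calibration('wrist')['intrinsics']
A=[]
for i in range(4):
    s=state();w=viewer.get_calibration('wrist')['world_from_camera'];M=R.from_rotvec(s['tcp_rot']).as_matrix()
    A.append(M.T@(w[:3,3]-s['tool_pos']));print(s['tool_pos'].round(1),A[-1].round(2)); viewer.get_image('wrist')
Rc=np.array([[0,.97032,.2418],[1,0,0],[0,.2418,-.97032]])
def pt(u,v,d):
    q=np.linalg.inv(K)@[u,v,1];q=Rc@np.array([q[0],-q[1],-q[2]]);return q*d/q[2]
N=np.mean([pt(280.8,223.3,141.2),pt(281,321,141.2),pt(281,240,141.2),pt(281,309.3,141.2)],axis=0)
for d in (180.5,181.5,182.5): print(d,pt(283,176.8,d)-N)
print('w3',pt(275-.2,159.8,259)-N)
E
```

```text
[508.8 -45.3 114.8] [  65.9     0.41 -151.74]
[508.8 -45.5 114.9] [  65.9     0.39 -151.77]
[508.7 -45.6 114.9] [  65.91    0.4  -151.77]
[508.5 -45.7 114.8] [  65.9     0.4  -151.76]
180.5 [39.69223657  1.14450033 39.3       ]
181.5 [39.54631491  1.15156849 40.3       ]
182.5 [39.40039325  1.15863665 41.3       ]
w3 [ 41.48702756  -4.67855645 117.8       ]
```

Request:
arm_command(
  deltas="0.02 0.0002 0 0 0.04;0.0407 0.0002 0 0 0.04;0.0407 0.0002 0 0 0.04;0.0407 0.0002 0 0 0.04;0.0407 0.0002 0 0 0.04;0.0407 0.0002 0 0 0.04;0.0407 0.0002 0 0 0.04;0.0407 0.0002 0 0 0.04",
)

```text
time: 6.45
tool_pos: [546.8, -54.6, 113.6]
tcp_rot: [-3.122, 0.35, 0.001]
ft_force: [0.7, -0.4, -2.0]
opening: 0.502
grip_force: 25.0
```

```bash
python3 - <<'E'
from h import *
for i in range(3):
    s=state();print(s['tool_pos'],s['ft_force'],s['tcp_rot']); viewer.get_image('wrist')
E
```

```text
[546.80904648 -54.61902651 113.56459453] [ 0.68037746 -0.4385702  -2.04036173] [-3.12196007e+00  3.49909919e-01  6.76011688e-04]
[546.9581224  -54.63814942 113.56790138] [-0.97278323 -0.14029323 -1.6259114 ] [-3.12198931e+00  3.49843166e-01  4.05540328e-04]
[547.04798908 -54.68367768 113.57120111] [ 0.11704859  0.93429373 -1.47050456] [ 3.12204790e+00 -3.49846760e-01 -2.96042149e-04]
```

Request:
arm_command(
  deltas="0 0 0.005 0 0.04;0 0 0.009 0 0.04;0 0 0.012 0 0.04;0 0 0.015 0 0.04;0 0 0.018 0 0.04;0 0 0.018 0 0.04",
)

```text
time: 7.2
tool_pos: [546.9, -54.6, 95.0]
tcp_rot: [-3.122, 0.35, 0.002]
ft_force: [-0.6, -0.3, -2.6]
opening: 0.504
grip_force: 25.0
```

Request:
arm_command(
  deltas="0 0 0.002 0 0.04;0 0 0.004 0 0.04;0 0 0.006 0 0.04;0 0 0.008 0 0.04;0 0 0.008 0 0.04",
)

```text
time: 7.7
tool_pos: [547.0, -54.7, 87.3]
tcp_rot: [-3.122, 0.35, 0.001]
ft_force: [0.4, 0.1, -0.9]
opening: 0.505
grip_force: 25.0
```

Request:
arm_command(
  deltas="0 0 0.001 0 0.04;0 0 0.002 0 0.04;0 0 0.003 0 0.04;0 0 0.003 0 0.04",
)

```text
time: 8.1
tool_pos: [547.3, -54.7, 84.5]
tcp_rot: [3.122, -0.35, -0.0]
ft_force: [-0.0, 0.1, -2.7]
opening: 0.502
grip_force: 25.0
```

Request:
arm_command(
  deltas="0 0 0.0005 0 0.04;0 0 0.001 0 0.04;0 0 0.001 0 0.04",
)

```text
time: 8.4
tool_pos: [547.3, -54.8, 84.3]
tcp_rot: [3.122, -0.35, 0.001]
ft_force: [-1.0, 1.4, 3.8]
opening: 0.503
grip_force: 25.0
```

Light contact on the crests. Now I'll back off anticlockwise with a gentle press.

Request:
arm_command(
  deltas="0 0 0.0005 -0.05 0.04;0 0 0.0005 -0.1 0.04;0 0 0.0005 -0.15 0.04;0 0 0.0005 -0.15 0.04",
  squeeze=18,
)

```text
time: 8.8
tool_pos: [547.8, -54.8, 84.2]
tcp_rot: [3.139, -0.114, 0.003]
ft_force: [-0.8, 0.9, 6.7]
opening: 0.503
grip_force: 18.0
```

Request:
arm_command(
  deltas="0 0 0 -0.05 0.04;0 0 0 -0.1 0.04;0 0 0 -0.15 0.04;0 0 0 -0.15 0.04",
)

```text
time: 9.2
tool_pos: [547.9, -54.7, 84.3]
tcp_rot: [3.139, 0.122, 0.003]
ft_force: [-1.2, 1.0, 6.4]
opening: 0.502
grip_force: 18.0
```

Request:
arm_command(
  deltas="0 0 0 -0.05 0.04;0 0 0 -0.1 0.04;0 0 0 -0.15 0.04;0 0 0 -0.15 0.04",
)

```text
time: 9.6
tool_pos: [547.9, -54.6, 84.3]
tcp_rot: [3.121, 0.356, 0.003]
ft_force: [-1.3, 1.1, 6.9]
opening: 0.501
grip_force: 18.0
```

Request:
arm_command(
  deltas="0 0 0 -0.05 0.04;0 0 0 -0.1 0.04;0 0 0 -0.15 0.04;0 0 0 -0.15 0.04",
)

```text
time: 10.0
tool_pos: [547.8, -54.5, 84.2]
tcp_rot: [3.086, 0.589, 0.003]
ft_force: [-0.6, 1.8, 7.2]
opening: 0.503
grip_force: 18.0
```

Request:
arm_command(
  deltas="0 0 0 -0.05 0.04;0 0 0 -0.1 0.04;0 0 0 -0.15 0.04;0 0 0 -0.15 0.04",
)

```text
time: 10.4
tool_pos: [547.8, -54.6, 84.2]
tcp_rot: [3.033, 0.819, 0.002]
ft_force: [-0.7, 1.5, 6.8]
opening: 0.503
grip_force: 18.0
```

Request:
arm_command(
  deltas="0 0 0 -0.05 0.04;0 0 0 -0.1 0.04;0 0 0 -0.15 0.04;0 0 0 -0.15 0.04",
)

```text
time: 10.8
tool_pos: [547.8, -54.6, 84.1]
tcp_rot: [2.963, 1.044, 0.002]
ft_force: [-0.7, 1.3, 5.3]
opening: 0.5
grip_force: 18.0
```

Request:
arm_command(
  deltas="0 0 0 -0.05 0.04;0 0 0 -0.1 0.04;0 0 0 -0.15 0.04;0 0 0 -0.15 0.04",
)

```text
time: 11.2
tool_pos: [547.7, -54.7, 83.7]
tcp_rot: [2.876, 1.262, 0.002]
ft_force: [-0.4, 1.5, 3.3]
opening: 0.504
grip_force: 18.0
```

Request:
arm_command(
  deltas="0 0 0.001 0 0.04;0 0 0.002 0 0.04;0 0 0.002 0 0.04",
)

```text
time: 11.5
tool_pos: [547.7, -54.8, 82.7]
tcp_rot: [2.877, 1.26, 0.002]
ft_force: [-2.3, 1.3, 13.3]
opening: 0.503
grip_force: 18.0
```

Request:
arm_command(
  deltas="0 0 -0.0007 -0.04 0.04;0 0 -0.0007 -0.08 0.04;0 0 -0.0007 -0.08 0.04",
)

```text
time: 11.8
tool_pos: [546.8, -54.6, 81.5]
tcp_rot: [-2.824, -1.375, 0.001]
ft_force: [0.0, 0.0, -1.3]
opening: 0.5
grip_force: 18.0
```

Force gone and z dropping: the lugs are in the gate. Pressing down lightly.

Request:
arm_command(
  deltas="0 0 0.002 0 0.04;0 0 0.004 0 0.04;0 0 0.006 0 0.04;0 0 0.006 0 0.04",
)

```text
time: 12.2
tool_pos: [547.2, -54.8, 75.2]
tcp_rot: [-2.824, -1.375, 0.001]
ft_force: [0.0, -0.2, -0.9]
opening: 0.505
grip_force: 18.0
```

Request:
arm_command(
  deltas="0 0 0.0008 0 0.04;0 0 0.0015 0 0.04;0 0 0.0015 0 0.04",
)

```text
time: 12.5
tool_pos: [547.4, -54.9, 74.6]
tcp_rot: [2.824, 1.376, 0.0]
ft_force: [-1.0, -0.8, 3.1]
opening: 0.505
grip_force: 18.0
```

The thread has dropped in. Now I'll screw clockwise, following the 26 mm/turn pitch.

Request:
arm_command(
  deltas="0 0 0.0003 0.08 0.04;0 0 0.0006 0.16 0.04;0 0 0.001 0.24 0.04;0 0 0.0013 0.32 0.04;0 0 0.0016 0.4 0.04;0 0 0.002 0.48 0.04;0 0 0.0023 0.56 0.04;0 0 0.0026 0.64 0.04;0 0 0.0026 0.64 0.04",
)

```text
time: 13.4
tool_pos: [547.6, -55.0, 72.0]
tcp_rot: [3.113, 0.418, 0.001]
ft_force: [-0.4, -0.3, 1.9]
opening: 0.503
grip_force: 18.0
```

```bash
python3 - <<'E'
from h import *
s=state();print(s['tool_pos'],s['ft_force'],s['moment'],s['joints'],s['opening']*87,s['joint_efforts'][5])
E
```

```text
[547.60219571 -54.95026963  71.97248183] [-0.37255413 -0.34784659  1.88474976] [-0.16104364  0.20986548 -0.03118508] [-3.03031473e-01  6.69055628e-01  1.74837786e+00 -1.73787208e-04
  7.23110319e-01  1.00105415e+00] 43.76898981470665 0.27292918413877487
```

Request:
arm_command(
  deltas="0 0 0.0002 0.05 0.04;0 0 0.0004 0.1 0.04;0 0 0.0006 0.15 0.04;0 0 0.0006 0.15 0.04",
)

```text
time: 13.8
tool_pos: [547.7, -54.9, 71.5]
tcp_rot: [3.136, 0.186, 0.002]
ft_force: [0.2, -1.0, 2.1]
opening: 0.502
grip_force: 18.0
```

```bash
python3 - <<'E'
from h import *
s=state();print(s['tool_pos'],s['ft_force'],s['moment'],s['joints'][5],s['opening']*87,s['joint_efforts'][5])
E
```

```text
[547.74306292 -54.92970484  71.45358063] [ 0.1549003  -1.03129874  2.14815521] [-0.06856571  0.24488918 -0.02092061] 1.149529632285205 43.71667303684178 0.14875666704028845
```

Request:
arm_command(
  deltas="0 0 0.0002 0.05 0.04;0 0 0.0004 0.1 0.04;0 0 0.0006 0.15 0.04;0 0 0.0006 0.15 0.04",
)

```text
time: 14.2
tool_pos: [547.8, -55.0, 71.4]
tcp_rot: [3.141, -0.05, 0.002]
ft_force: [-1.1, -1.4, 6.6]
opening: 0.509
grip_force: 18.0
```

```bash
python3 - <<'E'
from h import *
s=state();print(s['tool_pos'],s['ft_force'],s['moment'],s['joints'][5],s['opening']*87,s['joint_efforts'][5])
E
```

```text
[547.81235004 -55.0161164   71.42823337] [-1.06058238 -1.43716074  6.59012938] [-0.05335632  0.41407675 -0.08691906] 1.299575054156115 44.275257038272 0.06709767272695899
```

Request:
arm_command(
  deltas="0 0 -0.0003 0.03 0.04;0 0 -0.0003 0.07 0.04;0 0 -0.0003 0.07 0.04",
)

```text
time: 14.5
tool_pos: [547.7, -55.0, 71.4]
tcp_rot: [3.137, -0.161, 0.002]
ft_force: [-0.0, -1.2, 5.8]
opening: 0.507
grip_force: 18.0
```

```bash
python3 - <<'E'
from h import *
s=state();print(s['tool_pos'],s['ft_force'],s['moment'],s['joints'][5],s['opening']*87,s['joint_efforts'][5])
E
```

```text
[547.70952957 -55.0036158   71.42261291] [-3.55517568e-03 -1.21831480e+00  5.80676100e+00] [-0.11970338  0.41226654 -0.07997816] 1.3703773871298988 44.066032724972395 0.049550532130524516
```

Turning no longer lowers the nut, so the flange is home. Releasing and retreating.

Request:
arm_command(
  deltas="0 0 0 0 0.055;0 0 0 0 0.065;0 0 0 0 0.07;0 0 0 0 0.07;0 0 -0.02 0 0.07;0 0 -0.05 0 0.07;0 0 -0.09 0 0.08;-0.02 0 -0.12 0 0.08;-0.02 0 -0.12 0 0.08;-0.02 0 -0.12 0 0.08",
)

```text
time: 15.5
tool_pos: [527.3, -52.6, 191.2]
tcp_rot: [3.137, -0.162, 0.002]
ft_force: [-0.0, 0.6, -0.6]
opening: 0.917
grip_force: 0.0
```

```bash
python3 - <<'E'
from h import *
im,c=grab('wrist','w5'); s=state();print(s['tool_pos'],s['ft_force'])
a=im[90:240,200:360,::-1]; si,cs=grab('side','s5'); b=si[170:270,215:325,::-1]
cv2.imwrite('pics/f.png',np.hstack([cv2.resize(a,(400,375)),cv2.resize(b,(400,375),interpolation=cv2.INTER_CUBIC)]))
for z in (50,82): print(proj(c,[547.4,-54.9,z]),proj(cs,[547.4,-54.9,z]))
E
```

```text
[527.12871877 -52.59423333 190.30883144] [-0.10267069 -0.32295731 -0.72734715]
[280.70865269 180.27963153] [264.39729836 224.50236108]
[280.68817849 186.46131448] [264.16697543 215.92801279]
```

View pics/f.png

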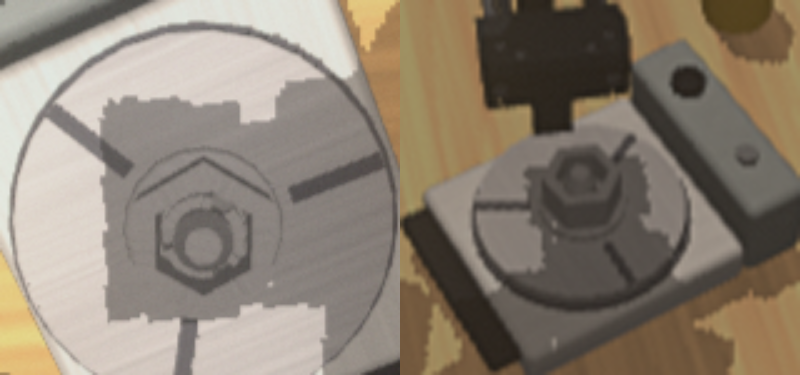

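The final view shows the nut level and concentric on the stud, flange flat on the disc, with the gripper clear. Handing in.

```bash
python3 -c "
from station import ctrl; print(ctrl.finish_job())"
```

```text
the job is handed in; nothing more can be done
None
```

The flange nut is back on the stud, screwed down until its flange sat on the blade disc, then released without further tightening. I've handed the job in, but no verdict came back.

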